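Release the long adapter from its quick-change chuck and lay it in the tray

ROBOT

A 7-joint arm with a two-finger parallel gripper is mounted at the origin on a cart in front of the work surface, level with it; the furniture and walls round the work are solid. World frame = base frame: x ahead of the robot, y to its left, z up, the work surface at z = 0. Lengths are in m, angles in degrees, forces in N, time in s.
With the tool pointing down it reaches from about 0.35 to 0.9 m from the base axis. Payload 8.1 kg.
Tool frame: the origin (TCP) lies at the very end of the fingers, on their centre line; the grasp point (between the pads) lies 19 mm behind it (ctrl.pinch_z is the distance from the TCP to the grasp point, in m); z points along the fingers, x is the direction in which the jaws open and shut, and the axes are right-handed (so a half turn about z gives the same grasp; the last joint's range is limited). The gripper opens to 92 mm and grips with 3 to 60 N. Pads are 19 mm wide; open, the fingers measure 130 mm over their backs; the gripper's body (75 mm by 190 mm) begins 47 mm behind the grasp point.
Start: joints at [-70.565, 24.895, 1.432, 90.138, -0.665, 64.973, -4.303], TCP at [0.267, 0.565, 0.227] pointing down, gripper open.
Joint ranges: [-149.89, 149.89], [-25.12, 119.58], [-72.63, 75.52], [4.76, 147.25], [-75.54, 255.54], [6.69, 114.76], [-157.13, 157.13]. Speed limits (degrees/s): [127.2, 127.2, 172.46, 172.46, 180, 180, 180].

INTERFACE

Orientations are given as a 3x3 rotation matrix whose columns are the frame's x, y, z axes.
In Python, from bench import ctrl, capture, job, models gives the robot as it stands.
- The arm moves only by the tool drive_tool, never from a script. Its argument "deltas" is a list of rows, each a list of 3 entries, a list of its own where there are three numbers: the shift along the tool's x, y, z in cm, then the turn about the tool's z in rad, then the opening, from 0 (shut) to 1 (fully open). In form: [[[tx, ty, tz], yaw, fingers], ...]. A call has 1 to 10 rows; each row shifts and turns the commanded pose from where the row before left it, along the tool's axes as they then stand; what a row does not reach is not made up. A row lasts 1/12 s, in which the tool goes at most 41.7 mm and 7.16 degrees, less where a joint would pass 70% of its speed; a pose out of reach is approached as far as the arm can. A call is refused whole if a number of a shift passes 4.17 or a number of a turn 0.125, either way. A call with a gripper value outside its range is refused whole. The fingers move at their own pace and stop on an object; "newtons" is the grip in N (left out, the last holds). Time passes only in rows, so rows that do not move let the fingers close. It gives the time, the measured TCP pose, the force and the opening at its end, in the units of the state.
- ctrl.read_state(): the state, without advancing time (a new reading comes with each control period).
- capture(name): name is "scene" or "top" or "wrist"; returns a dict with "pixels" (420x560x3 uint8, red, green, blue), "fx", "fy", "cx", "cy" (pixels), "R" (3x3) and "t" (3): a world point X has camera coordinates R X + t. Camera axes: x right, y down, z forward; pixel columns grow to the right and rows downward; lengths in m; the calibration is good to about 2 mm. The wrist camera is an equidistant fisheye: a pixel r from the principal point sees the ray r / f radians off the axis. A picture is of the moment at which its call begins. There is no depth.
- job.close_job(): hands the job in, once; it reports no verdict.
Trained networks look in a picture, given as the dict that the camera call returned (one of the last four; its "shot" number tells which), for a name from the list of things; names that differ only in an ending like _2 or _b are one class to them, and where a whole thing is asked for, a point or a joint stands for the part that bears it (a point fixed in the world has none). Each returns a list of dicts, best first, with "p" (0 to 1); they miss things now and then, are a little off and sometimes report something else, mostly with a low value. They report only what shows in the picture. A call takes as long as a camera call.
- models.recognise(thing, picture): "centre" ([x, y, z] in m, in the coordinates of the camera as it stood for that picture, good to about 4 mm: the middle of the surface that is visible of it).
The state is a dict: "t": time; "joints": joint angles; "qd": joint speeds; "effort": joint torques, N m; "ee_pos": TCP position; "ee_rot": TCP orientation; "contact_force": force on the tool from outside, world axes, zero at the start; "ft_torque": the same for the moment, N m; "gripper_width": opening from 0.0 (shut) to 1.0 (fully open).
Only numpy, scipy, OpenCV 4.12 (cv2) and the standard library are available. Lean on these libraries where they do the work, as an engineer would, in place of code of your own. Each camera call takes 0.05 s, during which the arm holds its last target.

TASK

Two hexagonal adapters are locked in the quick-change chucks of the rack. Push back the sprung collar of the chuck that holds the long adapter until the adapter pops forward, then draw that adapter straight out and lay it (do not drop it) flat in the grey tray. Leave the short adapter locked in its chuck and do not disturb the other things on the bench.

Things in the scene. Friction and masses are not known exactly. Their poses are not given: they have to be found in the camera images.
- rack: Fixed rack, two level chucks side by side, mouths towards the robot. Origin on the bench, below the plane of the mouths, half-way between the chucks; x into the chucks (away from the robot), y left, z up. Chuck axes along x at y = +52 mm (left) and -52 mm (right), 75 mm above the bench; either adapter may be in either. All of the rack is at x = 0 to 82 mm, up to 109 mm high.
- collar_l (a joint): Sprung collar of the left chuck: sleeve with a flange at its front (ring, radius 22 to 34 mm, front face at x = 2 mm of the rack), so it can be pushed from in front above the hexagon. 0 m = forward; grows as pushed back along +x, stop at 0.014; spring 9 to 14 N. From about 7 mm back the adapter is free and pops out 14 mm in 0.4 s: hold the collar back that long, else it locks again.
- collar_r (a joint): The same collar of the right chuck (y = -52 mm in the rack's frame). Let go, a collar springs forward by itself; an adapter that has popped out stays free and lies in the chuck until drawn out.
- long_adapter_grip (a point): Centre of the long adapter's hexagonal grip (0.24 kg, steel); x along its axis to the nose. Hexagon 82 mm long, 30 mm across its flats (upright, left and right, while in the chuck), 35 mm high; the nose ends 115 mm from here, 156 mm in all. Locked: 57 mm in front of the mouth, 75 mm high; popped: 71 mm. Clear of the chuck at 117 mm. About 1 mm of play (it droops 3 to 5 mm): draw along the axis.
- short_adapter_grip (a point): The same for the short adapter, which stays: hexagon 36 mm long (18 mm to either side of this point), otherwise alike; locked, this point is 34 mm in front of the mouth.
- tray_floor (a point): Centre of the inner floor (4 mm above the bench) of a fixed open grey plastic tray, 180 mm along its x axis (which points away from the robot) and 140 mm along y, with walls 4 mm thick and 18 mm high over the bench. It stands between the robot and the rack.
- marker_mid (a point): Middle of a marker pen, 15 x 130 mm, lying across on the bench under the collars, close in front of the rack's base. Leave it there.
- spanner_mid (a point): Middle of an open-ended spanner, 137 mm long, lying flat at the right of the rack and tray, beside the big white fixture. Leave it there.
- cup_1_mid (a point): Middle of a turned metal cup, 36 mm across and 43 mm high, standing behind the rack at its right, near the big white fixture. Leave it there.

How it is judged (in metres and radians):
On the way, in this order (a step that is already met when the one before it is completed fails the run):
1. a collar is pushed back far enough to unlock its chuck (more than 5 mm) (value of joint any of collar_l, collar_r above 0.005 m), for 0.05 s.
2. the long adapter is drawn clear of its chuck (x of long_adapter_grip in the frame of rack below -0.117 m), for 0.05 s.
At the end, for the whole second after the job is handed in: The long adapter lies flat on the floor of the tray, inside its walls (level within 4 degrees, grip centre less than 23 mm above the tray floor), released and at rest; both collars are forward (within 2 mm) and the short adapter is still locked, within 8 mm of where it was (x of long_adapter_grip in the frame of tray_floor between -0.07 and 0.07 m and y of long_adapter_grip in the frame of tray_floor between -0.06 and 0.06 m and z of long_adapter_grip in the frame of tray_floor between 0.008 and 0.023 m and angle between long_adapter_grip's own x axis and vertical between 1.5 and 1.64 rad and distance of long_adapter_grip from where it was at the start of the episode above 0.06 m and linear speed of long_adapter below 0.02 m/s and value of joint each of collar_l, collar_r below 0.002 m and distance of short_adapter_grip from where it was at the start of the episode below 0.008 m); the robot touches nothing.
It fails at once if the short adapter is unlocked or shifted by more than 8 mm (distance of short_adapter_grip from where it was at the start of the episode above 0.008 m).
It fails at once if the long adapter, out of its chuck, is let go of while its grip is more than 60 mm above the bench (dropped) (x of long_adapter_grip in the frame of rack below -0.125 m and height (world z) of long_adapter_grip above 0.06 m and contact force between the fingers and long_adapter below 0.1 N).
It fails at once if a bystander (marker, spanner, cup) is moved by more than 40 mm (distance of any of marker_mid, spanner_mid, cup_1_mid from where it was at the start of the episode above 0.04 m).
It also fails if it takes over 51 s, if anything falls off the work surface, if the arm or the gripper's body presses on something with over 40 N, if the wrist force passes 120 N, or if a joint passes its speed limit or range.

## Working session

There is one attempt and no reset: what is moved stays moved. The work goes in short steps, Python scripts to look and compute and a tool call to move; the robot and the scene stay as the last step left them, time stands still between calls to the robot, and variables do not carry over. Pictures are saved under pics/ and viewed, and the job is handed in when it is done.

Besides the shell and the picture viewer there is one more tool, called after "Emit:" by a JSON object that holds its "op" and its "data", one argument or row to a line. drive_tool: Moves the arm, as the interface text tells. Its arguments: {"type":"object","properties":{"deltas":{"type":"array","items":{"type":"array"}},"newtons":{"type":"number"}},"required":["deltas"]}

```bash
ls; mkdir -p pics; cat > h.py <<'E'
import numpy as np, cv2
from bench import ctrl, capture, job, models
def shot(n,f):
    c=capture(n); cv2.imwrite('pics/'+f+'.png',c['pixels'][:,:,::-1]); return c
def w(c,p): return np.array(c['R']).T@(np.array(p)-np.array(c['t']))
def rec(c,name,k=3):
    for d in models.recognise(name,c)[:k]:
        print(name,round(d['p'],2),np.round(w(c,d['centre']),4))
E
python3 - <<'E'
from h import *
s=ctrl.read_state(); print(s)
c=shot('scene','s0'); 
for n in ['rack','long_adapter_grip','short_adapter_grip','collar_l','marker_mid']: rec(c,n)
c=shot('top','t0')
for n in ['rack','long_adapter_grip','short_adapter_grip','collar_l','marker_mid','spanner_mid','cup_1_mid','tray_floor']: 
  try: rec(c,n)
  except Exception as e: print(n,e)
print(c['R'],c['t'],c['fx'])
E
```

```text
pics
{'t': 0.0, 'joints': array([-70.56525925,  24.93342304,   1.42929085,  90.19038393,
        -0.6634618 ,  64.97421587,  -4.30220167]), 'qd': array([-0.00400788, -0.08700189,  0.06436935, -0.04899693, -0.09216229,
        0.09684341, -0.01111215]), 'effort': array([ 4.98838654e-04, -6.67847514e+01,  9.85354856e-01, -3.14465046e+01,
       -6.05908153e-02,  4.24594141e-02,  1.41955184e-04]), 'ee_pos': array([0.26704858, 0.56449023, 0.22596886]), 'ee_rot': array([[ 4.27589122e-01,  9.03973041e-01, -5.32902386e-04],
       [ 9.03971853e-01, -4.27589429e-01, -1.47281434e-03],
       [-1.55924788e-03,  1.48030633e-04, -9.99998773e-01]]), 'contact_force': array([-0.63560657, -0.80110982,  0.04917546]), 'ft_torque': array([-0.04771615,  0.03828152,  0.03798472]), 'gripper_width': 1.0009097762221664}
rack 0.91 [0.6477 0.2012 0.0971]
long_adapter_grip 0.89 [0.5568 0.2687 0.0777]
short_adapter_grip 0.72 [0.5679 0.1632 0.0799]
collar_l 0.94 [0.6072 0.1547 0.0968]
collar_l 0.57 [0.6175 0.253  0.0923]
marker_mid 0.61 [0.6177 0.2222 0.0109]
marker_mid 0.3 [0.6045 0.154  0.0971]
rack 0.68 [0.6522 0.2105 0.1035]
long_adapter_grip 0.86 [0.5663 0.2656 0.0825]
long_adapter_grip 0.36 [0.5752 0.1614 0.0877]
collar_l 0.72 [0.6323 0.257  0.1029]
collar_l 0.62 [0.4759 0.1896 0.0022]
collar_l 0.6 [0.6203 0.1568 0.0986]
marker_mid 0.8 [0.6209 0.2201 0.0134]
marker_mid 0.46 [0.6166 0.1573 0.1021]
spanner_mid 0.68 [0.5782 0.0258 0.0042]
cup_1_mid 0.78 [0.6916 0.0079 0.0209]
tray_floor 0.55 [0.4775 0.1913 0.0021]
tray_floor 0.28 [0.5773 0.1621 0.0846]
[[ 0.01747612 -0.99980949  0.00869313]
 [-0.99699359 -0.018082   -0.07534463]
 [ 0.07548747 -0.00735026 -0.99711966]] [0.133878   0.58017251 0.93212976] 546.7323025905306
```

View pics/s0.png

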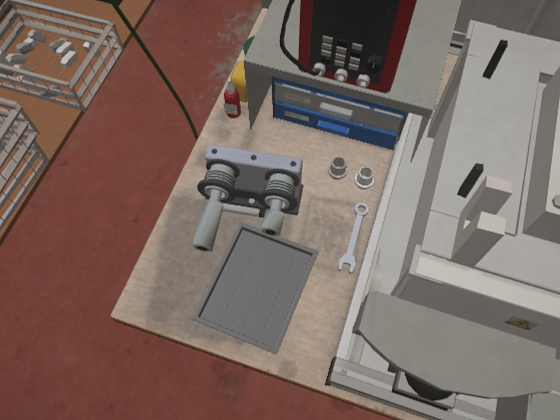

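View pics/t0.png

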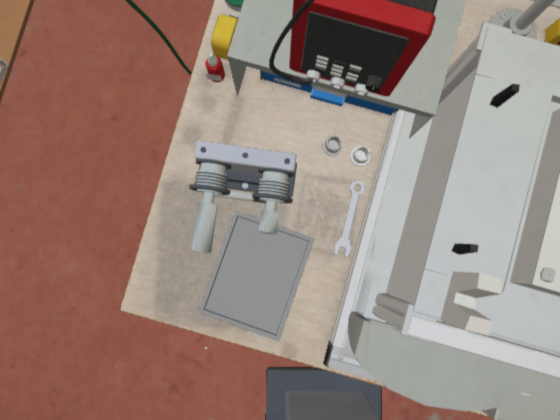

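```bash
python3 - <<'E'
from h import *
t=cv2.imread('pics/t0.png')[130:345,180:320]; s=cv2.imread('pics/s0.png')[140:300,180:320]
cv2.imwrite('pics/t0z.png',cv2.resize(t[:125],None,fx=5,fy=5,interpolation=cv2.INTER_CUBIC)[:600])
cv2.imwrite('pics/t0y.png',cv2.resize(t[75:],None,fx=4,fy=4,interpolation=cv2.INTER_CUBIC))
cv2.imwrite('pics/s0z.png',cv2.resize(s[:120],None,fx=5,fy=5,interpolation=cv2.INTER_CUBIC))
E
```

```text
(no output)
```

View pics/t0z.png

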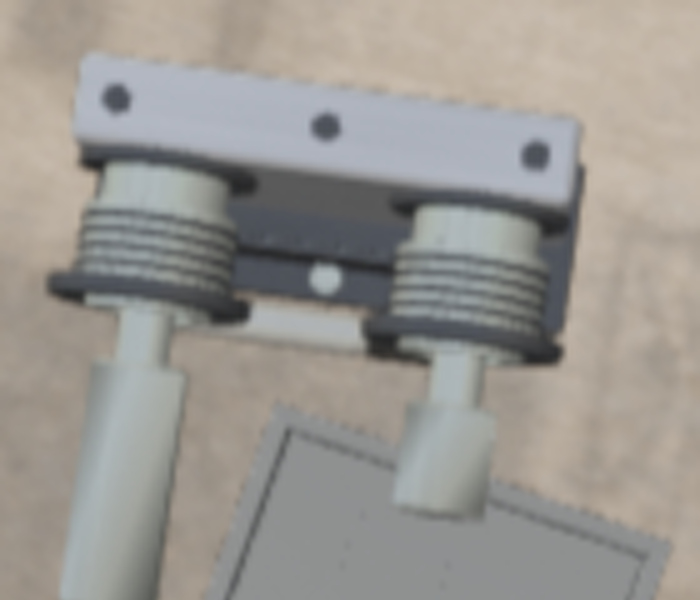

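View pics/t0y.png

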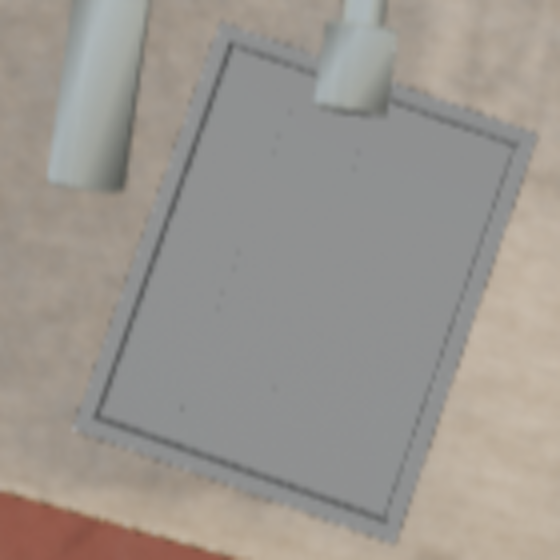

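View pics/s0z.png

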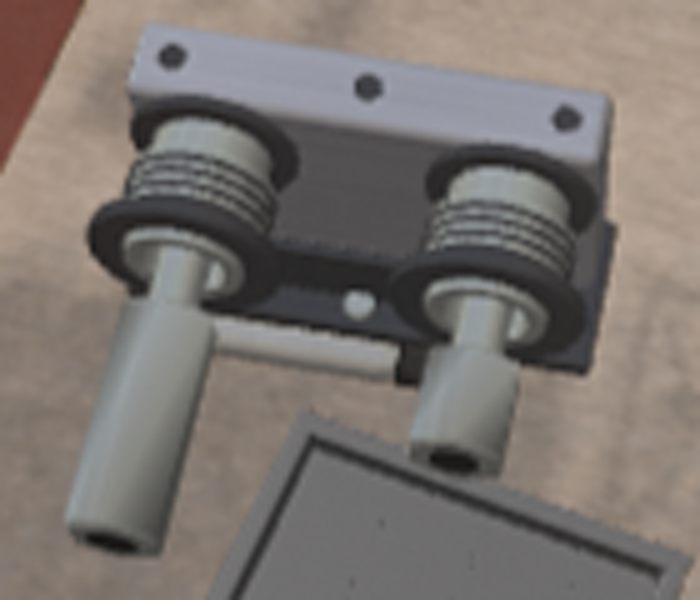

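```bash
cat > fit.py <<'E'
from h import *
from scipy.optimize import least_squares
T=capture('top'); S=capture('scene')
def proj(c,X):
    p=np.asarray(c['R'])@X+np.asarray(c['t']); return np.array([c['fx']*p[0]/p[2]+c['cx'],c['fy']*p[1]/p[2]+c['cy']])
def px(u,v,k,o): return np.array([(u+.5)/k-.5+o[0],(v+.5)/k-.5+o[1]])
t5=lambda u,v:px(u,v,5,(180,130)); t4=lambda u,v:px(u,v,4,(180,205)); s5=lambda u,v:px(u,v,5,(180,140))
def W(p,x,y,z):
    c,s=np.cos(p[2]),np.sin(p[2]); return np.array([p[0]+c*x-s*y,p[1]+s*x+c*y,z])
obs=[(T,t4(88,187),(-.098,.052,.080)),(T,t5(139,368),(-.016,.052,.080)),(T,t5(440,513),(-.052,-.052,.08)),(T,t5(452,405),(-.016,-.052,.08)),
(T,t5(48,283),(.005,.086,.075)),(T,t5(250,312),(.005,.018,.075)),(T,t5(365,328),(.005,-.018,.075)),(T,t5(561,353),(.005,-.086,.075)),
(S,s5(107,541),(-.098,.052,.073)),(S,s5(455,460),(-.052,-.052,.074))]
def f(p):
    r=[proj(c,W(p,*X))-o for c,o,X in obs]
    for c,B in ((T,[t5(117,98),t5(326,126),t5(536,155)]),(S,[s5(172,56),s5(369,87),s5(567,119)])):
        for b,k in zip(B,(1,0,-1)): r.append(proj(c,W(p,p[3],k*p[4],.109))-b)
    return np.concatenate(r)
r=least_squares(f,[.63,.21,0,.06,.07]); print('rack',r.x,np.degrees(r.x[2])); print(np.round(r.fun.reshape(-1,2),1))
tr=[(t4(222,24),(1,1)),(t4(538,134),(1,-1)),(t4(396,542),(-1,-1)),(t4(78,430),(-1,1))]
def g(p): return np.concatenate([proj(T,W(p,a*.094,b*.074,.018))-o for o,(a,b) in tr])
q=least_squares(g,[.47,.19,0]); print('tray',q.x,np.degrees(q.x[2])); print(np.round(q.fun.reshape(-1,2),1))
p=r.x
for x in (-.057,-.071,-.098,-.117): print(x,W(p,x,.052,.075))
E
python3 fit.py
```

```text
rack [ 0.60904789  0.21268252 -0.11647262  0.06313553  0.06750267] -6.673389454026904
[[-1.2  0.3]
 [ 0.3 -1.3]
 [ 0.  -0. ]
 [ 0.6 -0.2]
 [ 0.3  0.8]
 [ 0.7  0.5]
 [-0.7  0.2]
 [ 1.   0.7]
 [ 0.6 -0.8]
 [ 0.   0.1]
 [-0.1  0.6]
 [ 0.   0.7]
 [-0.1  0.5]
 [-0.5 -0.8]
 [-0.6 -0.9]
 [-0.4 -1. ]]
tray [ 0.48010018  0.18548193 -0.31840536] -18.243283417918867
[[-0.3 -0.7]
 [ 0.6 -0.3]
 [ 0.6  0.8]
 [-0.9  0.2]]
-0.057 [0.55847697 0.27095414 0.075     ]
-0.071 [0.54457182 0.27258107 0.075     ]
-0.098 [0.51775475 0.27571873 0.075     ]
-0.117 [0.49888348 0.27792671 0.075     ]
```

Emit:
{"op": "drive_tool", "data": {
  "deltas": [
    [[0,0,0],-0.1085,0],
    [[0,0,0],-0.1085,0],
    [[0,0,0],-0.1085,0],
    [[-2.0,2.6,0.6],0,0],
    [[-2.0,2.6,0.6],0,0],
    [[-2.0,2.6,0.6],0,0],
    [[-2.0,2.6,0.6],0,0],
    [[-2.0,2.6,0.6],0,0],
    [[-2.0,2.6,0.6],0,0],
    [[-2.0,2.6,0.6],0,0]
  ],
  "newtons": 40
}}

```text
t: 1.68
ee_pos: [0.4328, 0.4036, 0.1846]
ee_rot: [[0.116, 0.993, 0.0], [0.993, -0.116, 0.0], [0.0, 0.0, -1.0]]
contact_force: [0.1, 0.7, 0.1]
gripper_width: 0.32
```

```bash
cat >> h.py <<'E'
RK=(.60905,.21268,-.11647); TR=(.4801,.1855,-.3184)
def st():
    s=ctrl.read_state(); e=s['ee_pos']; R=s['ee_rot']
    for n,F in (('rack',RK),('tray',TR)):
        c,q=np.cos(F[2]),np.sin(F[2]); d=e[:2]-np.array(F[:2])
        yaw=np.arctan2(R[1,0],R[0,0])-np.pi/2-F[2]
        print(n,'x %.1f y %.1f z %.1f mm yaw %.4f rad'%(1e3*(c*d[0]+q*d[1]),1e3*(-q*d[0]+c*d[1]),1e3*e[2],yaw))
    print('t',round(s['t'],2),'F',np.round(s['contact_force'],1),'w',round(s['gripper_width'],3),'tilt',np.round(R[:2,2],4),'j',np.round(s['joints'],0))
E
python3 -c "
from h import *; st()"
```

```text
rack x -197.3 y 169.1 z 184.6 mm yaw 0.0002 rad
tray x -113.2 y 192.3 z 184.6 mm yaw 0.2021 rad
t 1.68 F [0.1 0.7 0.1] w 0.32 tilt [0.0003 0.0003] j [-48.  24.   0.  98.  -0.  58.  35.]
```

Emit:
{"op": "drive_tool", "data": {
  "deltas": [
    [[-1.95,2.6,0.75],0,0],
    [[-1.95,2.6,0.75],0,0],
    [[-1.95,2.6,0.75],0,0],
    [[-1.95,2.6,0.75],0,0],
    [[-1.95,2.6,0.75],0,0],
    [[-1.95,2.6,0.75],0,0],
    [[0,0,0],0,0],
    [[0,0,0],0,0],
    [[0,0,0],0,0]
  ]
}}

```text
t: 2.43
ee_pos: [0.5728, 0.2709, 0.1396]
ee_rot: [[0.116, 0.993, -0.001], [0.993, -0.116, 0.001], [0.0, -0.001, -1.0]]
contact_force: [-0.2, 1.7, -0.8]
gripper_width: 0.003
```

```bash
python3 -c "
from h import *; st()
c=shot('scene','s1'); cv2.imwrite('pics/s1z.png',cv2.resize(cv2.imread('pics/s1.png')[90:290,150:330],None,fx=3,fy=3)); shot('wrist','w1')"
```

```text
rack x -42.8 y 53.7 z 139.6 mm yaw -0.0000 rad
tray x 61.3 y 110.2 z 139.6 mm yaw 0.2019 rad
t 2.43 F [-0.2  1.7 -0.8] w 0.003 tilt [-0.0006  0.0005] j [-31.  30.   2.  95.  -1.  55.  54.]
```

View pics/s1z.png

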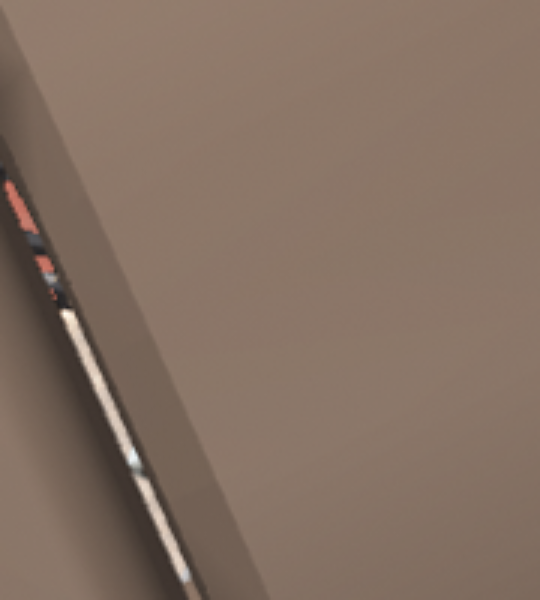

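View pics/w1.png

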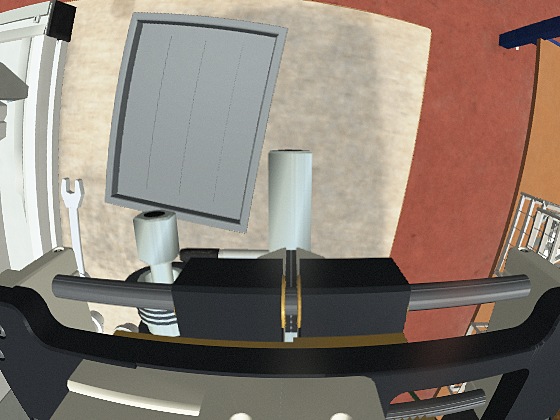

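Emit:
{"op": "drive_tool", "data": {
  "deltas": [
    [[-0.15,0,1.4],0,0],
    [[0,0,1.4],0,0],
    [[0,0,1.3],0,0],
    [[0,0,0],0,0],
    [[0,0,0],0,0],
    [[0,1.2,0],0,0],
    [[0,0.8,0],0,0],
    [[0,0,0],0,0],
    [[0,0,0],0,0]
  ]
}}

```text
t: 3.28
ee_pos: [0.5934, 0.2668, 0.0994]
ee_rot: [[0.117, 0.993, 0.001], [0.993, -0.117, 0.001], [0.001, 0.001, -1.0]]
contact_force: [-0.1, -0.5, -0.0]
gripper_width: 0.005
```

```bash
python3 -c "
from h import *; st(); c=shot('wrist','w2')
c=shot('top','t2')"
```

```text
rack x -21.9 y 52.0 z 99.4 mm yaw -0.0003 rad
tray x 82.1 y 112.7 z 99.4 mm yaw 0.2016 rad
t 3.28 F [-0.1 -0.5 -0. ] w 0.005 tilt [0.001  0.0005] j [-30.  34.   2.  94.  -1.  52.  56.]
```

View pics/t2.png

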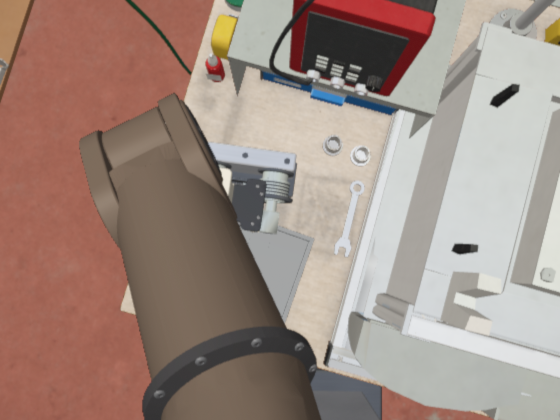

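View pics/w2.png

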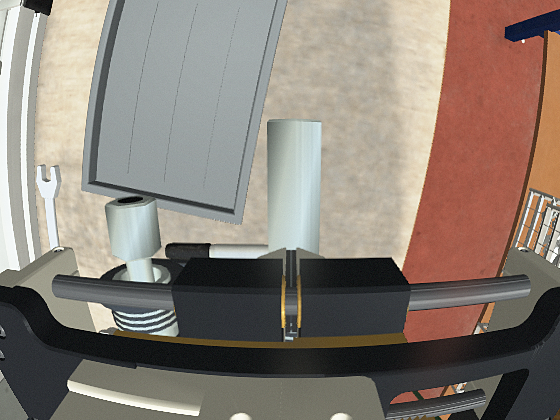

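Emit:
{"op": "drive_tool", "data": {
  "deltas": [
    [[0,0.5,0.1],0,0],
    [[0,0.5,0],0,0],
    [[0,0.4,0],0,0],
    [[0,0.2,0],0,0],
    [[0,0.2,0],0,0],
    [[0,0,0],0,0]
  ]
}}

```text
t: 3.88
ee_pos: [0.6087, 0.2648, 0.0975]
ee_rot: [[0.116, 0.993, -0.004], [0.993, -0.116, -0.0], [-0.001, -0.004, -1.0]]
contact_force: [-9.4, -0.6, 7.2]
gripper_width: 0.007
```

```bash
python3 -c "
from h import *; st()"
```

```text
rack x -6.4 y 51.7 z 97.5 mm yaw 0.0006 rad
tray x 97.3 y 115.6 z 97.5 mm yaw 0.2025 rad
t 3.88 F [-9.4 -0.6  7.2] w 0.007 tilt [-0.0044 -0.0004] j [-29.  35.   2.  92.  -2.  53.  57.]
```

Emit:
{"op": "drive_tool", "data": {
  "deltas": [
    [[0,-0.3,-0.2],0,0],
    [[0,0,-0.2],0,0],
    [[0,0,0],0,0],
    [[0,0.3,0],0,0],
    [[0,0.2,0],0,0],
    [[0,0.2,0],0,0],
    [[0,0,0],0,0]
  ]
}}

```text
t: 4.47
ee_pos: [0.6124, 0.2644, 0.1013]
ee_rot: [[0.115, 0.993, -0.005], [0.993, -0.115, -0.0], [-0.001, -0.005, -1.0]]
contact_force: [-10.6, 0.5, 3.7]
gripper_width: 0.001
```

```bash
python3 -c "
from h import *; st()"
```

```text
rack x -2.7 y 51.8 z 101.3 mm yaw 0.0008 rad
tray x 100.9 y 116.4 z 101.3 mm yaw 0.2028 rad
t 4.47 F [-10.6   0.5   3.7] w 0.001 tilt [-0.0048 -0.0004] j [-29.  35.   2.  91.  -2.  54.  57.]
```

Emit:
{"op": "drive_tool", "data": {
  "deltas": [
    [[0,0.3,0],0,0],
    [[0,0.3,0],0,0],
    [[0,0.2,0],0,0],
    [[0,0,0],0,0],
    [[0,0,0],0,0],
    [[0,0,0],0,0],
    [[0,0,0],0,0],
    [[0,0,0],0,0],
    [[0,0,0],0,0]
  ]
}}

```text
t: 5.22
ee_pos: [0.6192, 0.2636, 0.1012]
ee_rot: [[0.115, 0.993, -0.006], [0.993, -0.115, -0.001], [-0.001, -0.006, -1.0]]
contact_force: [-13.2, -0.2, 5.3]
gripper_width: 0.006
```

```bash
python3 -c "
from h import *; st(); shot('wrist','w3')"
```

```text
rack x 4.2 y 51.7 z 101.2 mm yaw 0.0012 rad
tray x 107.7 y 117.7 z 101.2 mm yaw 0.2031 rad
t 5.22 F [-13.2  -0.2   5.3] w 0.006 tilt [-0.0065 -0.0007] j [-29.  36.   2.  90.  -2.  54.  57.]
```

View pics/w3.png

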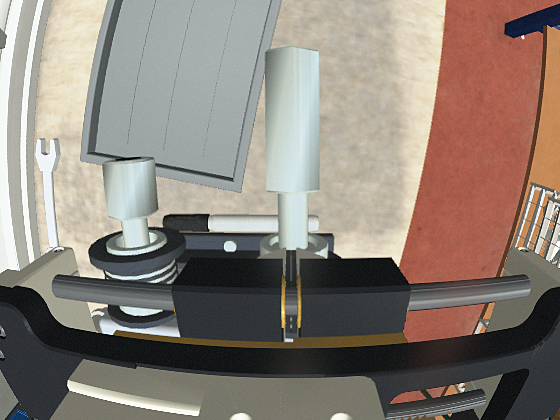

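Emit:
{"op": "drive_tool", "data": {
  "deltas": [
    [[0,-1.0,0],0,0],
    [[0,-1.0,-0.5],0,0],
    [[0,-1.5,-1.5],0,0.7],
    [[0,-1.5,-1.5],0,0.7],
    [[0,-1.5,0],0,0.7],
    [[0,0,0],0,0.7],
    [[0,0,0],0,0.7],
    [[0,0,0],0,0.7],
    [[0,0,0],0,0.7]
  ]
}}

```text
t: 6.02
ee_pos: [0.5592, 0.2701, 0.1365]
ee_rot: [[0.117, 0.993, 0.001], [0.993, -0.117, -0.0], [-0.0, 0.001, -1.0]]
contact_force: [-0.2, 0.1, 0.1]
gripper_width: 0.463
```

```bash
python3 -c "
from h import *; st(); shot('wrist','w4'); shot('scene','s4')"
```

```text
rack x -56.2 y 51.3 z 136.5 mm yaw -0.0009 rad
tray x 48.6 y 105.1 z 136.5 mm yaw 0.2010 rad
t 6.02 F [-0.2  0.1  0.1] w 0.463 tilt [ 0.0006 -0.0004] j [-32.  29.   2.  97.  -1.  54.  54.]
```

View pics/w4.png

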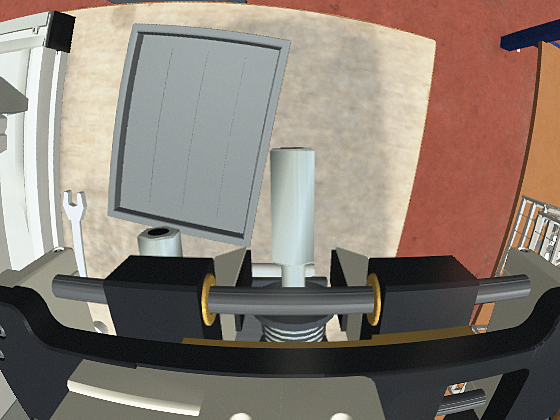

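```bash
python3 -c "
from h import *
c=capture('wrist'); R=np.array(c['R']);t=np.array(c['t'])
print('cam',-R.T@t)
def pj(X):
    p=R@X+t; th=np.arctan2(np.hypot(p[0],p[1]),p[2]); a=np.arctan2(p[1],p[0]); return c['cx']+c['fx']*th*np.cos(a), c['cy']+c['fy']*th*np.sin(a)
cc,q=np.cos(RK[2]),np.sin(RK[2])
W=lambda x,y,z: np.array([RK[0]+cc*x-q*y,RK[1]+q*x+cc*y,z])
for x in (-.016,-.030,-.098,-.112):
  for z in (.070,.075,.09): print(x,z,np.round(pj(W(x,.052,z)),1), np.round(pj(W(x,.067,z)),1))
print('s tip',pj(W(-.052,-.052,.075)))
print('tcp',pj(ctrl.read_state()['ee_pos']))
"
```

```text
cam [0.48230965 0.27835158 0.2930845 ]
-0.016 0.07 [292.8 278.5] [312.2 278.4]
-0.016 0.075 [292.8 281.5] [312.6 281.4]
-0.016 0.09 [292.9 291.4] [313.9 291.3]
-0.03 0.07 [292.8 262.1] [312.7 262. ]
-0.03 0.075 [292.9 264.9] [313.1 264.8]
-0.03 0.09 [293.  274.1] [314.5 274. ]
-0.098 0.07 [292.9 172.2] [314.5 172.2]
-0.098 0.075 [293.  173.3] [315.1 173.4]
-0.098 0.09 [293.1 177.1] [316.8 177.2]
-0.112 0.07 [292.9 152.1] [314.8 152.2]
-0.112 0.075 [293.  152.8] [315.3 152.9]
-0.112 0.09 [293.1 155.1] [317.1 155.3]
s tip (np.float64(155.81894248451923), np.float64(235.85590879141245))
tcp (np.float64(292.4747293777076), np.float64(268.8989741902097))
```

View pics/s4.png

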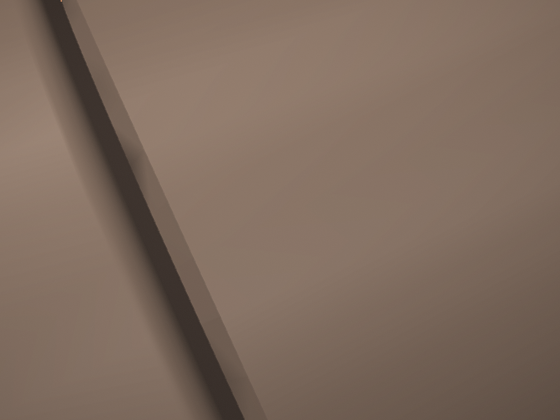

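Emit:
{"op": "drive_tool", "data": {
  "deltas": [
    [[0.05,-0.5,1.0],0,0.75],
    [[0,0,1.7],0,0.75],
    [[0,0,1.7],0,0.75],
    [[0,0,1.7],0,0.75],
    [[0,0,1.2],0,0.75],
    [[0,0,0.55],0,0.75],
    [[0,0,0],0,0.75],
    [[0,0,0],0,0.75]
  ]
}}

```text
t: 6.83
ee_pos: [0.5535, 0.2718, 0.0584]
ee_rot: [[0.116, 0.993, 0.0], [0.993, -0.116, 0.0], [0.0, 0.0, -1.0]]
contact_force: [0.7, -0.0, -0.0]
gripper_width: 0.752
```

```bash
python3 -c "
from h import *; st(); shot('wrist','w5')"
```

```text
rack x -62.1 y 52.3 z 58.4 mm yaw -0.0001 rad
tray x 42.6 y 105.0 z 58.4 mm yaw 0.2019 rad
t 6.83 F [ 0.7 -0.  -0. ] w 0.752 tilt [0.0001 0.    ] j [-32.  34.   2. 101.  -1.  45.  53.]
```

View pics/w5.png

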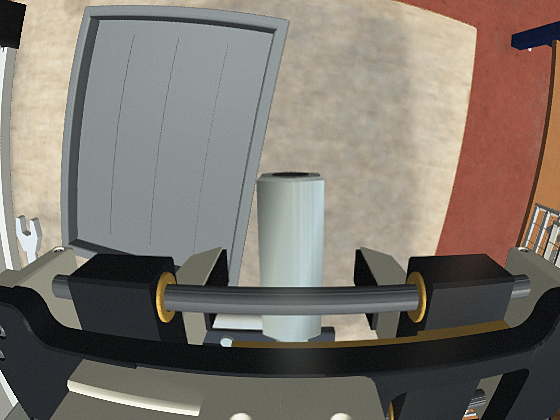

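Emit:
{"op": "drive_tool", "data": {
  "deltas": [
    [[0,0,0],0,0.3],
    [[0,0,0],0,0.2],
    [[0,0,0],0,0.1],
    [[0,0,0],0,0.1],
    [[0,0,0],0,0.1],
    [[0,0,0],0,0.1],
    [[0,0,0],0,0.1],
    [[0,0,0],0,0.1]
  ],
  "newtons": 50
}}

```text
t: 7.55
ee_pos: [0.5531, 0.2718, 0.0583]
ee_rot: [[0.116, 0.993, -0.0], [0.993, -0.116, -0.0], [-0.0, -0.0, -1.0]]
contact_force: [-0.3, 0.5, 1.2]
gripper_width: 0.322
```

```bash
python3 -c "
from h import *; st()"
```

```text
rack x -62.4 y 52.2 z 58.3 mm yaw 0.0000 rad
tray x 42.3 y 104.8 z 58.3 mm yaw 0.2019 rad
t 7.55 F [-0.3  0.5  1.2] w 0.322 tilt [-0.0001 -0.    ] j [-32.  34.   1. 101.  -1.  45.  53.]
```

Emit:
{"op": "drive_tool", "data": {
  "deltas": [
    [[0,-0.3,0],0,0.1],
    [[0,-0.6,0],0,0.1],
    [[0,-0.8,0],0,0.1],
    [[0,0,0],0,0.1]
  ]
}}

```text
t: 7.88
ee_pos: [0.5333, 0.2742, 0.0576]
ee_rot: [[0.115, 0.993, -0.003], [0.993, -0.115, -0.001], [-0.001, -0.003, -1.0]]
contact_force: [-1.4, 1.1, -3.0]
gripper_width: 0.323
```

```bash
python3 -c "
from h import *; st();shot('wrist','w6')"
```

```text
rack x -82.4 y 52.3 z 57.6 mm yaw 0.0016 rad
tray x 22.7 y 100.8 z 57.6 mm yaw 0.2035 rad
t 7.88 F [-1.4  1.1 -3. ] w 0.323 tilt [-0.0031 -0.0006] j [-33.  33.   1. 104.  -1.  43.  52.]
```

View pics/w6.png

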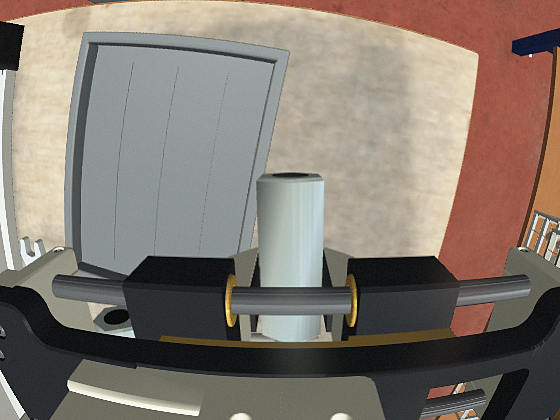

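Emit:
{"op": "drive_tool", "data": {
  "deltas": [
    [[0,-0.8,0],0,0.1],
    [[0,-1.0,0],0,0.1],
    [[0,-1.0,0],0,0.1],
    [[0,-1.0,0],0,0.1],
    [[0,-1.0,0],0,0.1],
    [[0,-1.0,0],0,0.1],
    [[0,-1.0,0],0,0.1],
    [[0,-1.0,0],0,0.1],
    [[0,0,0],0,0.1],
    [[0,0,0],0,0.1]
  ]
}}

```text
t: 8.77
ee_pos: [0.4583, 0.2831, 0.0584]
ee_rot: [[0.115, 0.993, 0.0], [0.993, -0.115, 0.0], [0.0, 0.0, -1.0]]
contact_force: [0.4, 0.5, -3.1]
gripper_width: 0.317
```

```bash
python3 -c "
from h import *; st();shot('wrist','w7');shot('scene','s7')"
```

```text
rack x -157.9 y 52.5 z 58.4 mm yaw 0.0011 rad
tray x -51.2 y 85.9 z 58.4 mm yaw 0.2030 rad
t 8.77 F [ 0.4  0.5 -3.1] w 0.317 tilt [0.0001 0.0001] j [-38.  29.   1. 112.  -1.  39.  47.]
```

View pics/w7.png

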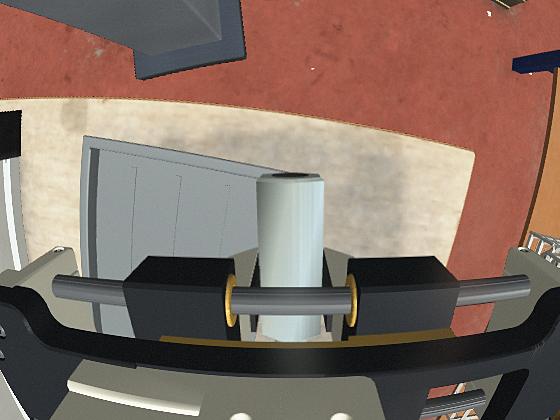

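View pics/s7.png

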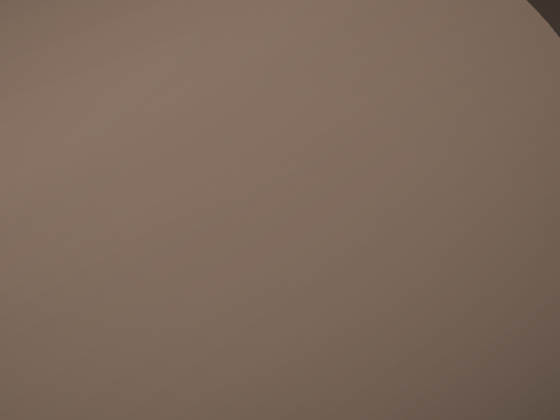

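Emit:
{"op": "drive_tool", "data": {
  "deltas": [
    [[0,0,0],0.1,0.1],
    [[0,0,0],0.103,0.1],
    [[-1.0,0,0],0,0.1],
    [[-1.6,0,0],0,0.1],
    [[-1.6,0,0],0,0.1],
    [[-1.6,0,0],0,0.1],
    [[-1.6,0,0],0,0.1],
    [[-1.2,0,0],0,0.1],
    [[0,0,0],0,0.1],
    [[0,0,0],0,0.1]
  ]
}}

```text
t: 9.7
ee_pos: [0.4321, 0.2006, 0.0584]
ee_rot: [[0.314, 0.949, 0.0], [0.949, -0.314, 0.0], [0.0, 0.0, -1.0]]
contact_force: [0.3, 0.4, -1.6]
gripper_width: 0.321
```

```bash
python3 -c "
from h import *; st();shot('wrist','w8');shot('top','t8')"
```

```text
rack x -174.4 y -32.6 z 58.4 mm yaw -0.2029 rad
tray x -50.3 y -0.7 z 58.4 mm yaw -0.0010 rad
t 9.7 F [ 0.3  0.4 -1.6] w 0.321 tilt [0.0004 0.0002] j [-35.  24.   4. 121.  -3.  35.  43.]
```

View pics/w8.png

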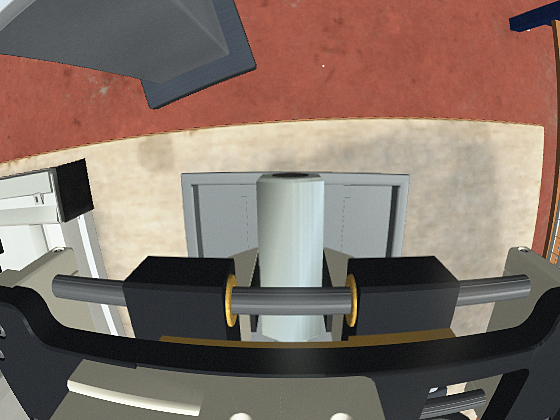

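View pics/t8.png

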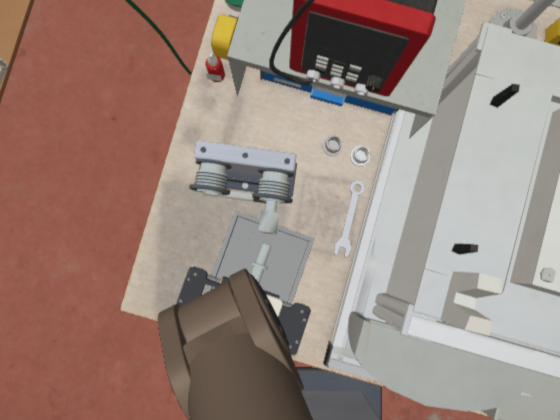

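Emit:
{"op": "drive_tool", "data": {
  "deltas": [
    [[0,0,1.0],0,0.1],
    [[0,0,1.2],0,0.1],
    [[0,0,0.6],0,0.1],
    [[0,0,0],0,0.1],
    [[0.05,0.6,0],0,0.1],
    [[0,0.7,0],0,0.1],
    [[0,0.5,0],0,0.1],
    [[0,0,0],0,0.1],
    [[0,0,0],0,0.1]
  ]
}}

```text
t: 10.55
ee_pos: [0.4498, 0.1958, 0.0305]
ee_rot: [[0.315, 0.949, 0.001], [0.949, -0.315, 0.0], [0.001, 0.001, -1.0]]
contact_force: [-0.6, 0.3, -2.1]
gripper_width: 0.321
```

```bash
python3 -c "
from h import *; st();shot('wrist','w9');shot('top','t9')
cv2.imwrite('pics/t9z.png',cv2.resize(cv2.imread('pics/t9.png')[140:300,170:330],None,fx=3.7,fy=3.7,interpolation=2))"
```

```text
rack x -156.2 y -35.3 z 30.5 mm yaw -0.2040 rad
tray x -32.0 y 0.3 z 30.5 mm yaw -0.0021 rad
t 10.55 F [-0.6  0.3 -2.1] w 0.321 tilt [0.0008 0.0003] j [-33.  28.   4. 120.  -3.  32.  45.]
```

View pics/w9.png

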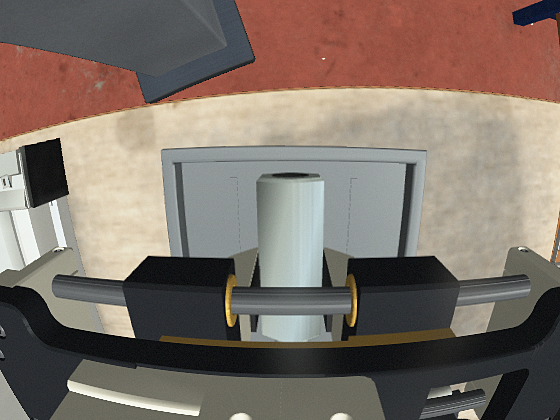

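View pics/t9z.png

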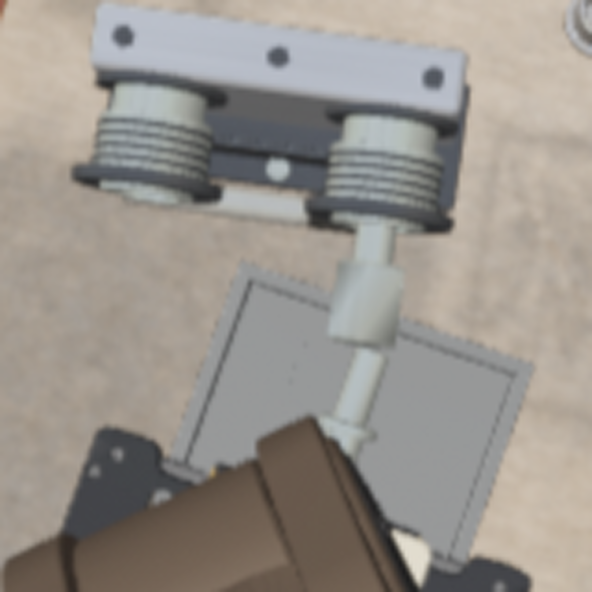

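Emit:
{"op": "drive_tool", "data": {
  "deltas": [
    [[0,0,0.6],0,0.1],
    [[0,0,0.7],0,0.1],
    [[0,0,0.5],0,0.1],
    [[0,0,0.2],0,0.1],
    [[0,0,0],0,0.1],
    [[0,0,0],0,0.1]
  ]
}}

```text
t: 11.15
ee_pos: [0.4495, 0.1958, 0.0101]
ee_rot: [[0.314, 0.949, 0.001], [0.949, -0.314, -0.0], [0.0, 0.001, -1.0]]
contact_force: [0.9, -1.4, 4.1]
gripper_width: 0.322
```

```bash
python3 -c "
from h import *; st();shot('wrist','w10')"
```

```text
rack x -156.5 y -35.3 z 10.1 mm yaw -0.2032 rad
tray x -32.3 y 0.2 z 10.1 mm yaw -0.0013 rad
t 11.15 F [ 0.9 -1.4  4.1] w 0.322 tilt [ 0.0006 -0.0001] j [-32.  30.   3. 121.  -4.  29.  45.]
```

Emit:
{"op": "drive_tool", "data": {
  "deltas": [
    [[0,0,0.1],0,0.1],
    [[0,0,0],0,0.1],
    [[0,0,0],0,0.1]
  ]
}}

```text
t: 11.45
ee_pos: [0.4497, 0.1958, 0.0097]
ee_rot: [[0.314, 0.949, 0.001], [0.949, -0.314, 0.0], [0.0, 0.001, -1.0]]
contact_force: [0.5, -3.1, 11.2]
gripper_width: 0.324
```

```bash
python3 -c "
from h import *; st();shot('wrist','w11')"
```

```text
rack x -156.3 y -35.3 z 9.7 mm yaw -0.2033 rad
tray x -32.1 y 0.3 z 9.7 mm yaw -0.0014 rad
t 11.45 F [ 0.5 -3.1 11.2] w 0.324 tilt [0.0011 0.0001] j [-32.  30.   3. 121.  -4.  29.  45.]
```

View pics/w11.png

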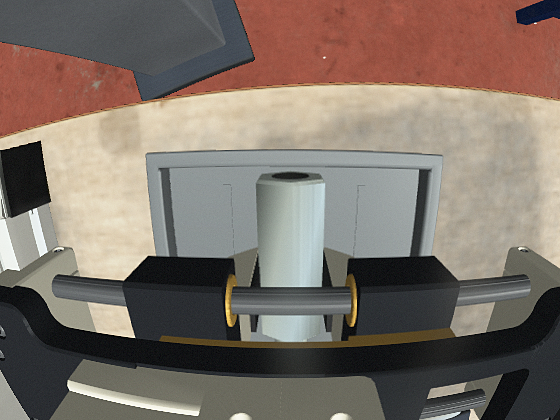

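Emit:
{"op": "drive_tool", "data": {
  "deltas": [
    [[0,0,0],0,0.36],
    [[0,0,0],0,0.4],
    [[0,0,0],0,0.45],
    [[0,0,0],0,0.5],
    [[0,0,0],0,0.58],
    [[0,0,0],0,0.62],
    [[0,0,0],0,0.62],
    [[0,0,0],0,0.62]
  ],
  "newtons": 10
}}

```text
t: 12.17
ee_pos: [0.449, 0.196, 0.0092]
ee_rot: [[0.314, 0.949, -0.0], [0.949, -0.314, -0.0], [-0.0, -0.0, -1.0]]
contact_force: [-0.4, 0.8, -0.3]
gripper_width: 0.616
```

```bash
python3 -c "
from h import *; st();shot('wrist','w12')"
```

```text
rack x -157.0 y -35.2 z 9.2 mm yaw -0.2029 rad
tray x -32.8 y 0.2 z 9.2 mm yaw -0.0010 rad
t 12.17 F [-0.4  0.8 -0.3] w 0.616 tilt [-0.0001 -0.    ] j [-32.  30.   3. 121.  -4.  29.  45.]
```

View pics/w12.png

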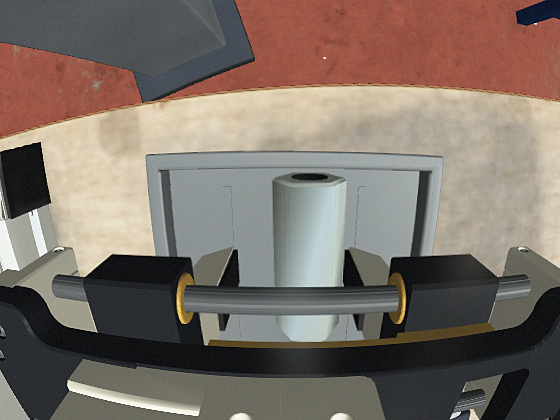

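Emit:
{"op": "drive_tool", "data": {
  "deltas": [
    [[0.2,0,0],0,0.72],
    [[0.2,0,0],0,0.72],
    [[0,0,0],0,0.72],
    [[0,0,-0.8],0,0.72],
    [[0,0,-1.5],0,0.72],
    [[0,0,-2.5],0,0.72],
    [[0,0,-3.5],0,0.72],
    [[0,0,-3.5],0,0.72],
    [[0,0,-3.5],0,0.72],
    [[0,0,0],0,0.72]
  ]
}}

```text
t: 13.05
ee_pos: [0.4533, 0.2013, 0.169]
ee_rot: [[0.314, 0.949, 0.009], [0.949, -0.314, 0.005], [0.008, 0.006, -1.0]]
contact_force: [1.6, 0.2, 0.4]
gripper_width: 0.721
```

```bash
python3 -c "
from h import *; st();c=shot('wrist','w13')
shot('top','t13')"
```

```text
rack x -153.3 y -29.4 z 169.0 mm yaw -0.2032 rad
tray x -30.3 y 6.6 z 169.0 mm yaw -0.0013 rad
t 13.05 F [1.6 0.2 0.4] w 0.721 tilt [0.0085 0.0051] j [-34.  16.   5. 113.  -2.  50.  44.]
```

View pics/w13.png

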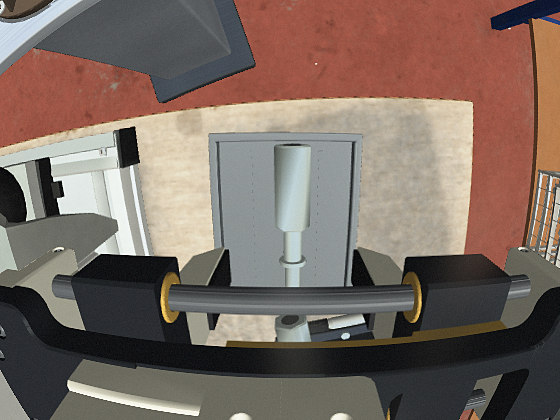

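View pics/t13.png

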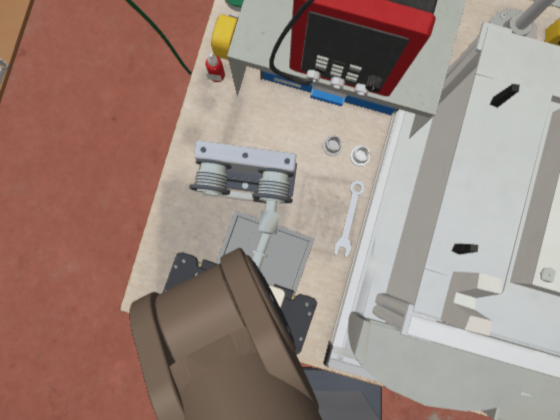

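Emit:
{"op": "drive_tool", "data": {
  "deltas": [
    [[3.0,-0.5,-1.5],0,0.72],
    [[3.5,-0.5,-1.0],0,0.72],
    [[3.5,-0.5,0],0,0.72],
    [[3.5,-0.5,0],0,0.72],
    [[3.5,-0.5,0],0,0.72],
    [[3.5,-0.5,0],0,0.72],
    [[3.5,-0.5,0],0,0.72],
    [[3.5,-0.5,0],0,0.72],
    [[3.0,0,0],0,0.72],
    [[0,0,0],0,0.72]
  ]
}}

```text
t: 13.98
ee_pos: [0.506, 0.5078, 0.1842]
ee_rot: [[0.309, 0.951, -0.003], [0.951, -0.309, 0.001], [-0.0, -0.003, -1.0]]
contact_force: [-1.7, -0.1, -1.4]
gripper_width: 0.721
```

```bash
python3 -c "
from h import *; st();c=shot('scene','s14')
for n in ['long_adapter_grip','short_adapter_grip']: rec(c,n)
c=shot('top','t14')
for n in ['long_adapter_grip','short_adapter_grip','marker_mid','spanner_mid','cup_1_mid']: rec(c,n)
a=cv2.imread('pics/t14.png')[130:345,180:370]; cv2.imwrite('pics/t14z.png',cv2.resize(a,None,fx=2.75,fy=2.75,interpolation=2))
a=cv2.imread('pics/s14.png')[130:350,180:380]; cv2.imwrite('pics/s14z.png',cv2.resize(a,None,fx=2.7,fy=2.7,interpolation=2))
"
```

```text
rack x -136.7 y 281.1 z 184.2 mm yaw -0.1975 rad
tray x -76.3 y 314.2 z 184.2 mm yaw 0.0044 rad
t 13.98 F [-1.7 -0.1 -1.4] w 0.721 tilt [-0.003   0.0007] j [-51.  35.   3.  78.  -2.  66.  24.]
long_adapter_grip 0.84 [0.4536 0.1978 0.0265]
short_adapter_grip 0.64 [0.5693 0.163  0.0795]
long_adapter_grip 0.64 [0.6343 0.2566 0.1022]
long_adapter_grip 0.56 [0.4633 0.1974 0.0291]
short_adapter_grip 0.88 [0.5736 0.1634 0.087 ]
marker_mid 0.75 [0.6208 0.2229 0.0117]
cup_1_mid 0.91 [0.6906 0.0108 0.0202]
cup_1_mid 0.74 [0.6182 0.1577 0.0999]
```

View pics/t14z.png

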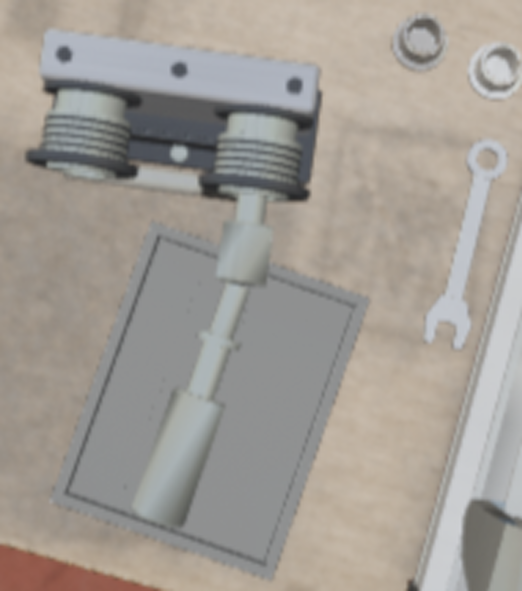

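View pics/s14z.png

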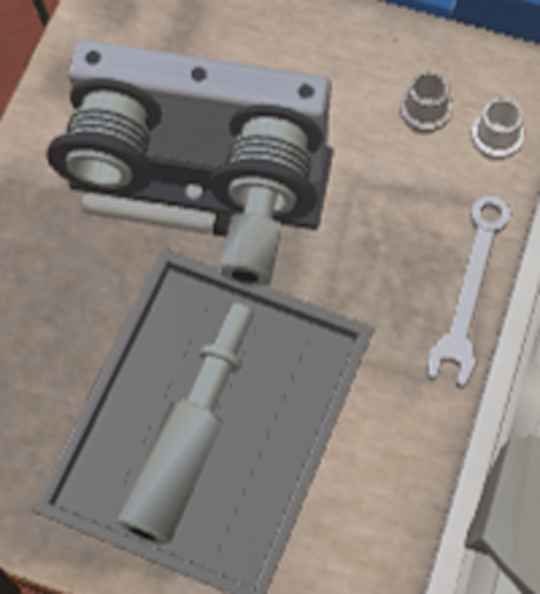

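Emit:
{"op": "drive_tool", "data": {
  "deltas": [
    [[0,0,0],0,0.72],
    [[0,0,0],0,0.72],
    [[0,0,0],0,0.72],
    [[0,0,0],0,0.72],
    [[0,0,0],0,0.72]
  ]
}}

```text
t: 14.85
ee_pos: [0.508, 0.502, 0.1873]
ee_rot: [[0.314, 0.949, 0.0], [0.949, -0.314, 0.0], [0.0, 0.0, -1.0]]
contact_force: [-0.0, 0.2, 0.2]
gripper_width: 0.718
```

```bash
python3 -c "
from h import *; st(); print(job.close_job())"
```

```text
rack x -133.9 y 275.6 z 187.3 mm yaw -0.2029 rad
tray x -72.5 y 309.3 z 187.3 mm yaw -0.0009 rad
t 14.85 F [-0.   0.2  0.2] w 0.718 tilt [0.0001 0.0001] j [-51.  35.   4.  79.  -2.  66.  25.]
the job is handed in; nothing more can be done
None
```

The long adapter is out of the left chuck and lies in the grey tray, and I handed the job in at 14.85 s. No verdict came back.

I pushed the left collar back about 12 mm until the adapter popped forward. Then I gripped the hexagon, drew it straight out, turned it in line with the tray and lowered it to contact before letting go.

**Adapter:** On release the hexagon rolled from its corner onto a flat, a few millimetres to the left, as expected. The last scene and top pictures show it lying in the tray inside the walls. The network puts its grip centre at about x −29 and +3 mm (scene view), or −20 mm (top view), along the tray. Dead reckoning from the grasp gives about −41 mm along it. These disagree by 10 to 20 mm but are all within the ±70 mm limit. I judged it flat from the pictures only and did not measure its tilt.

**Rack:** Both collars look forward in the pictures. The short adapter is within 2 mm of its first reading in the scene view. It has no separate first reading in the top view.

**Bystanders:** The marker and cup are each within about 3 mm of their first readings. The network did not find the spanner in the last top picture, but it looks unmoved there by eye.

**Robot:** The tool is clear of everything and the force reading is about zero.

During the first touch on the collar the force also had an upward part of about 7 N. I raised the fingers 4 mm and continued, and it stayed at 4 to 5 N while the collar moved normally.

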